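# Clamp a stone quadrant cast in the quick-release bench vise

### The arm

A 6-joint arm with a two-finger parallel gripper is mounted at the origin on the work surface. World frame = base frame: x ahead of the robot, y to its left, z up, the work surface at z = 0. Lengths are in mm, angles in rad, forces in N, time in s.
With the tool pointing down it reaches from about 400 to 925 mm from the base axis. Payload 12.5 kg.
Tool frame: the origin (TCP) lies at the very end of the fingers, on their centre line; the grasp point (between the pads) lies 19 mm behind it; z points along the fingers, y is the direction in which the jaws open and shut (so a half turn about z gives the same grasp; the last joint's range is limited). The gripper opens to 95 mm and grips with 3 to 60 N. Pads are 20 mm wide; open, the fingers measure 119 mm over their backs; the gripper's body (75 mm by 180 mm) begins 59 mm behind the grasp point.
Start: joints at [-1.3, 0.491, 1.559, -0, 1.092, -0.106], TCP at [229.99, -581.164, 214.661] pointing down, gripper open.
Joint ranges: [-3.1, 3.1], [-0.84, 2.19], [0.05, 2.79], [-1.13, 4.28], [0.06, 2.93], [-2.69, 2.69]. Speed limits (rad/s): [2.22, 2.22, 2.79, 3.14, 3.14, 3.14].

### API

Orientations are given as [roll, pitch, yaw] about the fixed x, y, z axes, in that order (R = Rz(yaw) Ry(pitch) Rx(roll)).
In Python, from cell import env gives the robot as it stands.
- The arm moves only by the shell command python3 -m pendant 'ROWS'. ROWS is JSON, a list that holds one entry, the list of rows, each a list of 5 numbers: the opening, from 0 (shut) to 1 (fully open), then the shift along the tool's x, y, z in m, then the turn about the tool's z in rad. A call has exactly 8 rows; each row is the pose to reach, as a shift and turn from the pose commanded when the call began, along the tool's axes at that moment; what a row does not reach only later rows make up. A row lasts 1/10 s, in which the tool goes at most 50 mm and 8.59 degrees, less where a joint would pass 70% of its speed; a pose out of reach is approached as far as the arm can. A call with a gripper value outside its range is refused whole. The fingers move at their own pace and stop on an object; the grip force is fixed at half the most. Time passes only in rows, so rows that repeat a pose let the fingers close, or fill a call up. It gives the time, the measured TCP pose, the force and the opening at its end, in the units of the state.
- env.state(): the state, without advancing time (a new reading comes with each control period).
- env.read_camera(name): name is "scene" or "top" or "wrist"; returns a dict with "image" (420x560x3 uint8, blue, green, red), "range_z" (420x560 float32, mm along the optical axis (not along the pixel's ray), 0 where there is no reading), "fx", "fy", "cx", "cy" (pixels), "rvec" (rotation vector, rad) and "tvec" (3), from world to camera coordinates, as OpenCV has them; the wrist camera has in their place "tool_from_camera" (4x4, takes a point from camera to tool coordinates, whose origin is the TCP and whose axes are the flange's). Camera axes: x right, y down, z forward; pixel columns grow to the right and rows downward; lengths in mm; the calibration is good to about 2 mm. A picture is of the moment at which its call begins: read the wrist's pose just before it.
- env.job_done(): hands the job in, once; it reports no verdict.
The state is a dict: "t": time; "joints": joint angles; "qvel": joint speeds; "tau": joint torques, N m; "eef_pos": TCP position; "tcp_rot": TCP orientation; "ft_force": force on the tool from outside, world axes, zero at the start; "moment": the same for the moment, N m; "opening": opening from 0.0 (shut) to 1.0 (fully open).
Only numpy, scipy, OpenCV 4.12 (cv2) and the standard library are available. Lean on these libraries where they do the work, as an engineer would, in place of code of your own. Each camera call takes 0.05 s, during which the arm holds its last target. There are 200 camera calls.

### The job

Stand the quadrant cast (the small oblong stone block with one straight row of teeth) on the bed of the bench vise, teeth up, in the middle between the open jaws with its long sides facing them, and let go of it. Press the vise's quick-release lever down and, holding it down, slide the jaw right up against the cast, then let the lever spring back up. Finally turn the T-bar clockwise (seen from its own end of the vise), a good half turn or more, so that the cast is clamped tight for sawing, leaving the other things on the bench where they are.

Things in the scene. Friction and masses are not known exactly. Their poses are not given: they have to be found in the camera images.
- cast: quadrant cast of buff dental stone, about 110 g: oblong base 56 mm long (its x), 34 mm wide (its y), 26 mm tall; on it a straight row of six teeth along x, 13 mm wide, up to 37 mm above the underside. Origin: centre of the underside; z up. Loose, stands on the bench teeth up. Can be gripped across its end faces (56 mm apart) or long sides (34 mm).
- vise: grey iron quick-release vise bolted to the bench. Origin: on the bench under it; x along the slide towards the fixed jaw, y left of that, z up. Bed for the cast: flat, 50 mm wide, top 60 mm above the bench, x from -85 to 75 mm, free space beside it down to a 12 mm high flange. From +x to -x: fixed jaw, moving jaw, carriage, screw with T-bar. Screw axis 75 mm above the bench, y = 0.
- fixed_jaw: fixed jaw, 84 mm wide (along y), 30 mm thick, top 90 mm above the bench; its cork-lined face is at x = 75 mm of the vise. Origin: middle of that face's lower edge, on the bed. Axes as the vise's.
- fixed_face (a point): centre of the fixed jaw's face, 75 mm above the bench. Axes as the vise's.
- jaw: moving jaw, 84 mm wide, 20 mm thick, top 90 mm above the bench, cork-lined face that gives 1 mm per 35 N. Origin: middle of its face's lower edge (lining not squeezed), on the bed; axes as the vise's. It goes where the carriage goes; turning the screw also moves it against the carriage, 8 mm a turn.
- jaw_face (a point): centre of the moving jaw's face, 75 mm above the bench. The opening is its distance from fixed_face along the vise's x, 53 to 76 mm at the start.
- carriage (a joint): position of the carriage along the vise's x (m), growing towards the fixed jaw, 0 to 0.050. Opening = 80 mm - carriage - 1.27 mm x screw (rad) until it meets the cast. Carriage: iron block 34 mm (x) by 74 mm (y), top 90 mm above the bench, centre 52 mm behind the jaw's face (less when screwed out). Locked anywhere while the lever is up; with the lever down it slides with a few N.
- lever (a joint): quick-release lever (rad): 0 up and locking (sprung, returns by itself), 0.26 fully down; the carriage is free from about 0.08, so press well past that. Hinged on the carriage about an axis along the vise's x, it stands out to the vise's right (-y). At the paddle it takes about 12 N to start and 14 N fully down, where the paddle has gone 18 mm down.
- paddle (a point): middle of the top of the lever's steel paddle: 67 mm above the bench when up, 95 mm to the right (-y) of the vise's middle, level with the carriage's centre. Paddle 46 mm (along the vise's x) by 32 mm, sloping up outwards by 0.22 rad, a 7 mm high lip at each end, 40 mm apart inside: a fingertip pressing it down can also push it, with carriage and jaw, along x. Some 10 to 15 N brings the jaw home.
- screw (a joint): angle of screw and T-bar (rad), growing as it tightens: clockwise looking along the vise's +x. 0: bar level with ball_a to the left (+y); starts between 0 and 0.9; range -0.2 to 10.5. Stays where it is left. About 5 N at a ball turns it, rising to some 8 N when tight. After the jaw touches the cast, 2 rad more makes it tight; much more does no harm.
- ball_a (a point): centre of one ball end of the T-bar: steel bar 10 mm thick across the screw axis, on each end an 18 mm ball, 55 mm from the axis. It turns in an upright plane, some 70 mm behind the carriage, with finger room on either side; the balls clear the bench by 11 mm. ball_a rises first on tightening. A ball can be pinched along the screw's direction and led round over the top.
- ball_b (a point): centre of the other ball end, opposite ball_a; it goes down first on tightening.
- arch: bystander: full-arch stone cast, 60 x 68 mm, horseshoe of teeth, 32 mm tall. It may have changed places with the quadrant cast. Origin: underside centre.
- jar: bystander: open white plastic jar, 64 mm across, 55 mm tall. Origin: underside centre.
- spatula: bystander: plaster spatula with a wooden handle lying flat, 180 mm long. Origin: underside centre.
- brush: bystander: brush lying flat, 160 mm long. Origin: underside centre.
- bowl: bystander: black rubber mixing bowl, 116 mm across, 60 mm tall. Origin: underside centre.
- handpiece: bystander: metal laboratory handpiece lying down, 150 mm long, 26 mm thick. Origin: under its middle.
There are look-alikes about, which are no part of the job. Leave any green, pink or purple look-alike of the cast alone.

How it is judged:
By the outcome, as a careful person would: the job done as asked, in the order asked, and still so for the second after the job is handed in, with the robot touching nothing.
It also fails if it takes over 72 s, if anything falls off the work surface, if the arm or the gripper's body presses on something with over 40 N, if the wrist force passes 120 N, or if a joint passes its speed limit or range.

## Working session

There is one attempt and no reset: what is moved stays moved. The work goes in short steps, Python scripts to look and compute and a shell command to move; the robot and the scene stay as the last step left them, time stands still between calls to the robot, and variables do not carry over. Pictures are saved under pics/ and viewed, about 8 in all and at most 12, crops included, and the job is handed in when it is done.

```bash
mkdir -p pics; ls
cat > h.py <<'E'
from cell import env
import numpy as np, cv2
def cam(n):
    s=env.state(); c=env.read_camera(n)
    if n=='wrist':
        from scipy.spatial.transform import Rotation as R
        T=np.eye(4); T[:3,:3]=R.from_euler('xyz',s['tcp_rot']).as_matrix(); T[:3,3]=s['eef_pos']
        c['T']=T@np.array(c['tool_from_camera'])
    else:
        M=np.eye(4); M[:3,:3]=cv2.Rodrigues(np.array(c['rvec'],float))[0]; M[:3,3]=np.ravel(c['tvec']); c['T']=np.linalg.inv(M)
    return c
def cloud(c):
    z=c['range_z'].astype(float); v,u=np.indices(z.shape)
    P=np.stack([(u-c['cx'])/c['fx']*z,(v-c['cy'])/c['fy']*z,z],-1)
    return P@c['T'][:3,:3].T+c['T'][:3,3]
def ray(c,u,v,h):
    d=c['T'][:3,:3]@np.array([(u-c['cx'])/c['fx'],(v-c['cy'])/c['fy'],1]); o=c['T'][:3,3]
    return o+d*(h-o[2])/d[2]
E
python3 - <<'E'
from h import *
import pickle
print(env.state())
for n in('top','scene'):
    c=cam(n); cv2.imwrite(f'pics/{n}0.png',c['image']); pickle.dump(c,open(n+'.pkl','wb')); print(n,c['T'].round(2),c['fx'])
E
```

```text
pics
{'t': 0.0, 'joints': array([-1.29961499e+00,  4.91560649e-01,  1.55944736e+00, -2.70663372e-05,
        1.09168725e+00, -1.05596399e-01]), 'qvel': array([ 0.00189799, -0.00129335,  0.00013922, -0.00057839, -0.00091631,
       -0.00149256]), 'tau': array([-2.28414261e-03, -6.12650657e+01, -2.58181071e+01,  6.91893767e-02,
        4.81880084e-02, -1.60014051e-04]), 'eef_pos': array([ 229.90624763, -580.91986737,  214.06178986]), 'tcp_rot': array([-3.14049366e+00, -9.23432068e-05,  3.76790176e-01]), 'ft_force': array([0.43365686, 0.06012911, 0.84953666]), 'moment': array([0.00339897, 0.00825151, 0.04085931]), 'opening': 0.9998046910682308}
top [[-0.00000e+00 -1.00000e+00  8.00000e-02  4.72130e+02]
 [-1.00000e+00  0.00000e+00 -2.00000e-02 -6.64000e+00]
 [ 2.00000e-02 -8.00000e-02 -1.00000e+00  1.30177e+03]
 [ 0.00000e+00  0.00000e+00  0.00000e+00  1.00000e+00]] 491.8467520005202
scene [[ 8.6000e-01  4.0000e-01 -3.3000e-01  9.4346e+02]
 [ 5.2000e-01 -6.8000e-01  5.2000e-01 -5.9236e+02]
 [-1.0000e-02 -6.2000e-01 -7.9000e-01  9.3259e+02]
 [ 0.0000e+00  0.0000e+00  0.0000e+00  1.0000e+00]] 385.77422072202955
```

View pics/top0.png

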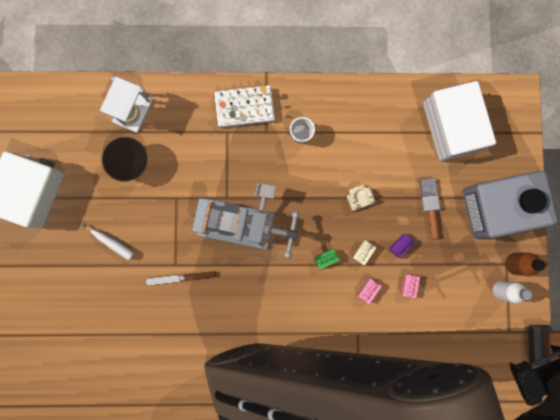

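View pics/scene0.png

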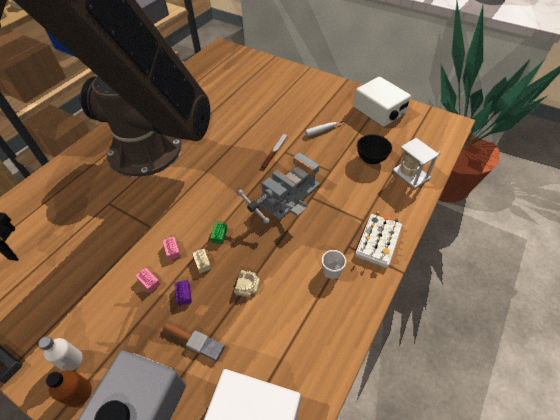

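Candidates in the top view: buff oblong at (365,252), the quadrant cast. Arch (360,198), green (327,259), purple (402,246) and pinks (370,291) and (411,286) are look-alikes. I choose (365,252) and check it in a crop.

Run:
```python
from h import *
import pickle
c=pickle.load(open('top.pkl','rb')); im=c['image']; P=cloud(c)
a=cv2.resize(im[170:290,185:435],None,fx=3.2,fy=3.2,interpolation=cv2.INTER_CUBIC); cv2.imwrite('pics/crop1.png',a)
# cast
b,g,r=[im[...,i].astype(int) for i in range(3)]
sub=np.zeros(im.shape[:2],bool); sub[232:275,345:388]=1
m=sub&(P[...,2]>12)&(P[...,2]<50)
print('cast',m.sum(),P[m][:,2].max())
base=P[m]; (ce,sz,an)=cv2.minAreaRect(base[:,:2].astype(np.float32)); print(ce,sz,an,cv2.boxPoints((ce,sz,an)).round(1).tolist())
t=P[m&(P[...,2]>30)]; print('teeth',t.mean(0), np.linalg.svd(t[:,:2]-t[:,:2].mean(0))[2][0])
# vise
sub[:]=0; sub[185:265,185:305]=1
for lo,hi in((82,100),(50,68),(30,80)):
    m=sub&(P[...,2]>lo)&(P[...,2]<hi)
    n,l,st,cen=cv2.connectedComponentsWithStats(m.astype(np.uint8))
    for k in range(1,n):
        if st[k,4]>15:
            q=P[l==k]; ce,sz,an=cv2.minAreaRect(q[:,:2].astype(np.float32)); print(lo,hi,st[k],np.round(ce,1),np.round(sz,1),round(an,1),'z',np.median(q[:,2]).round(1))
```

```text
cast 295 42.388385892226324
(459.7983703613281, -253.2366180419922) (33.71379470825195, 56.15210723876953) 55.709014892578125 [[427.1000061035156, -251.3000030517578], [473.5, -283.0], [492.5, -255.10000610351562], [446.1000061035156, -223.5]]
teeth [ 461.23267555 -251.29100486   33.86576502] [-0.80050808  0.59932196]
82 100 [192 198  19  35 417] [552.7 161.2] [30.6 84. ] 78.1 z 90.1
82 100 [233 207  65  47 960] [515.7   1.6] [154.1  83.6] 75.6 z 89.6
50 68 [255 185  18  22 153] [602.6   7.5] [44.9 44.8] 69.1 z 64.8
50 68 [206 207  32  26 569] [542.5 112. ] [71.3 51.4] 77.7 z 60.5
50 68 [291 212   8  14  61] [545.9 -72. ] [15.8 34.8] 84.0 z 62.5
50 68 [246 216   6   7  36] [544.9  44.7] [15.4 12.8] 0.1 z 60.9
50 68 [265 220   7   7  31] [534.8  -4.5] [15.2 15.3] 89.5 z 61.2
50 68 [242 228   7   8  40] [512.   52.1] [13.9 18.3] 76.8 z 60.3
50 68 [262 234   8   6  34] [500.8   1.9] [17.6 12.7] 89.9 z 60.1
30 80 [255 185  20  29 299] [597.3   7.6] [45.9 71.5] 78.9 z 66.2
30 80 [204 202  34  31 598] [542.5 112.2] [71.5 77.3] 77.9 z 60.7
30 80 [291 212   8  20  89] [538.3 -71.2] [15.8 50.1] 84.0 z 64.6
30 80 [245 216   7   8  42] [543.3  45.7] [14.5 18.8] 88.4 z 61.0
30 80 [265 220   7   8  35] [535.3  -6.4] [19.6 14.4] 42.4 z 61.3
30 80 [242 227   8  11  50] [511.1  52.3] [14.  26.2] 75.1 z 60.7
30 80 [261 233   9   9  43] [499.6   3.2] [16.2 23.3] 10.0 z 60.1
```

View pics/crop1.png

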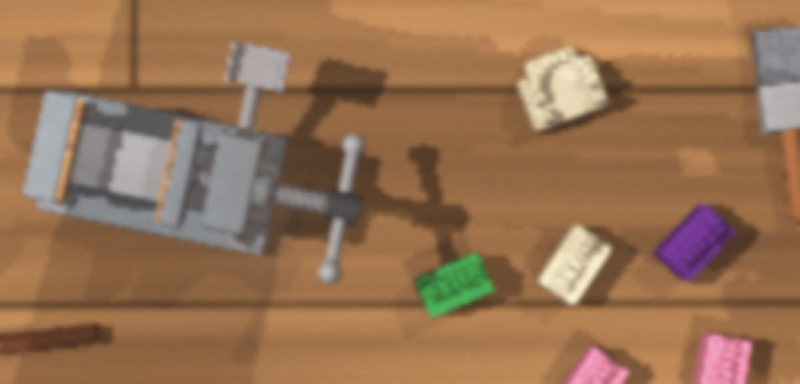

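The crop confirms it: the buff block at crop (575,265) has a single straight row of teeth, and the arch is the one at (565,90). The vise's x axis points about 78° from world x. I'll write a small shift calculator and move above the cast.

```bash
cat > go.py <<'E'
# go.py x y z yawdeg : shift in current tool axes (m) and turn (rad)
import sys; from h import *
from scipy.spatial.transform import Rotation as R
s=env.state(); t=np.array(list(map(float,sys.argv[1:4]))); M=R.from_euler('xyz',s['tcp_rot']).as_matrix()
G=R.from_euler('xyz',[np.pi,0,np.radians(float(sys.argv[4]))]).as_matrix()
print('shift',((t-s['eef_pos'])@M/1000).round(4),'turn',round(R.from_matrix(M.T@G).as_rotvec()[2],3),'t',round(s['t'],2),'at',s['eef_pos'].round(1),'yaw',np.degrees(s['tcp_rot'][2]).round(1),'F',s['ft_force'].round(1),'op',round(s['opening'],3),'q',s['joints'].round(2))
E
python3 go.py 460 -253.5 190 55
```

```text
shift [ 0.3344 -0.2198  0.0244] turn -0.583 t 0.1 at [ 229.9 -581.   214.1] yaw 21.6 F [0.5 1.  0.2] op 1.003 q [-1.3   0.49  1.56 -0.    1.09 -0.11]
```

```bash
python3 -m pendant '[[[1,0.04,-0.026,0,-0.1],[1,0.08,-0.053,0,-0.2],[1,0.12,-0.08,0,-0.35],[1,0.16,-0.107,0.01,-0.45],[1,0.21,-0.138,0.02,-0.583],[1,0.25,-0.165,0.024,-0.583],[1,0.3,-0.197,0.024,-0.583],[1,0.334,-0.22,0.024,-0.583]]]'; python3 go.py 460 -253.5 190 55
```

```text
t: 0.9
eef_pos: [455.5, -258.8, 190.3]
tcp_rot: [-3.141, 0.0, 0.96]
ft_force: [0.3, -0.6, 0.3]
opening: 0.999
shift [0.0069 0.0006 0.0003] turn -0.0 t 0.9 at [ 455.5 -258.8  190.3] yaw 55.0 F [ 0.3 -0.6  0.3] op 0.999 q [-0.64  0.38  1.83 -0.    0.93 -0.03]
```

Run:
```python
from h import *
c=cam('wrist'); im=c['image']; P=cloud(c); cv2.imwrite('pics/w1.png',im)
m=(abs(P[...,0]-460)<50)&(abs(P[...,1]+253)<50)&(P[...,2]>12)&(P[...,2]<50)&(c['range_z']>0)
n,l,st,cen=cv2.connectedComponentsWithStats(m.astype(np.uint8))
for k in range(1,n):
    if st[k,4]>300:
        q=P[l==k]; print(st[k],cv2.minAreaRect(q[:,:2].astype(np.float32)),np.percentile(q[:,2],[5,50,99]).round(1),im[l==k].mean(0))
```

```text
[ 256  166   56   35 1920] ((461.8084716796875, -253.02606201171875), (34.161277770996094, 56.13479232788086), 54.91081619262695) [22.6 25.6 35.5] [202.50052083 228.28489583 241.40989583]
```

View pics/w1.png

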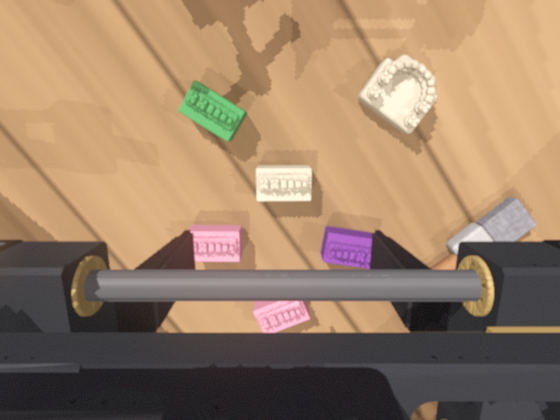

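The wrist view shows the buff cast at (284,183), square to the fingers. Nearest neighbours are green (212,110) and purple (347,247), clear of the finger paths. Measured centre (461.8,-253), angle 54.9°. Descending to it.

```bash
python3 go.py 461.3 -253 6 55
```

```text
shift [0.0019 0.0021 0.1845] turn 0.003 t 0.95 at [ 458.4 -253.7  190.5] yaw 55.2 F [1.3 4.4 0.1] op 1.002 q [-0.63  0.38  1.83  0.    0.93 -0.03]
```

```bash
python3 -m pendant '[[[1,0.001,0.001,0.04,0],[1,0.001,0.001,0.08,0],[1,0.001,0.001,0.12,0],[1,0.001,0.001,0.15,0],[1,0.001,0.001,0.175,0],[1,0.001,0.001,0.184,0],[0.3,0.001,0.001,0.184,0],[0.3,0.001,0.001,0.184,0]]]'; python3 -m pendant '[[[0.3,0,0,0,0],[0.3,0,0,0,0],[0.3,0,0,0,0],[0.3,0,0,0,0],[0.3,0,0,-0.03,0],[0.3,0,0,-0.07,0],[0.3,0,0,-0.11,0],[0.3,0,0,-0.15,0]]]'; python3 go.py 542.3 112.3 156 78
```

```text
t: 1.75
eef_pos: [456.5, -260.7, 7.5]
tcp_rot: [3.141, 0.0, 0.96]
ft_force: [0.1, -0.6, 0.6]
opening: 0.884
t: 2.55
eef_pos: [455.8, -260.1, 158.2]
tcp_rot: [-3.141, 0.0, 0.96]
ft_force: [-0.0, -0.8, -1.6]
opening: 0.586
shift [ 0.3547 -0.1428  0.0023] turn -0.402 t 2.55 at [ 455.8 -260.1  158.2] yaw 55.0 F [-0.  -0.8 -1.6] op 0.586 q [-0.64  0.42  1.87 -0.    0.85 -0.03]
```

The cast is held (55.7 mm wide), but the tool settled about 8 mm off along tool x. I'll measure the cast's offset in the hand.

Run:
```python
from h import *
c=cam('wrist'); im=c['image']; cv2.imwrite('pics/w2.png',im)
s=env.state(); print(s['eef_pos'])
v,u=np.indices(c['range_z'].shape); z=c['range_z'].astype(float)
P=np.stack([(u-c['cx'])/c['fx']*z,(v-c['cy'])/c['fy']*z,z],-1)@c['tool_from_camera'][:3,:3].T+c['tool_from_camera'][:3,3]
hsv=cv2.cvtColor(im,cv2.COLOR_BGR2HSV)
m=(z>0)&(abs(P[...,0])<50)&(abs(P[...,1])<35)&(P[...,2]<2)&(P[...,2]>-45)&(hsv[...,2]>130)
m=cv2.morphologyEx(m.astype(np.uint8),cv2.MORPH_OPEN,np.ones((5,5)))>0
q=P[m]; print(m.sum(),q.min(0),q.max(0)); print(cv2.minAreaRect(q[:,:2].astype(np.float32)))
t=q[q[:,2]<np.percentile(q[:,2],20)]; print('teeth top',t.mean(0)); b=q[(q[:,0]>np.percentile(q[:,0],80))]
for x in range(-15,32,3):
    k=q[abs(q[:,0]-x)<1.5]
    if len(k): print(x,len(k),np.median(k,0).round(1))
```

```text
[ 457.78429972 -261.43562313  164.09904435]
7308 [ -1.72198248 -30.98516314 -29.79600484] [26.35135606 31.17022737  1.92142205]
((12.193283081054688, 0.09641838073730469), (62.154048919677734, 28.00177001953125), 89.5986099243164)
teeth top [ 11.25843871  -1.71423972 -26.97184465]
-3 4 [ -1.6   6.  -16.1]
0 570 [  0.1   0.1 -17.4]
3 319 [  3.5   2.9 -20.8]
6 337 [  6.1   0.5 -21.7]
9 681 [  9.2  -3.2 -26.6]
12 750 [ 12.1   3.2 -26.5]
15 1090 [ 15.   -0.8 -23.4]
18 906 [ 18.2  -0.2 -20.7]
21 816 [ 20.8   0.5 -17.6]
24 844 [ 24.2  -2.8 -17.2]
27 991 [25.8  3.1 -9. ]
```

View pics/w2.png

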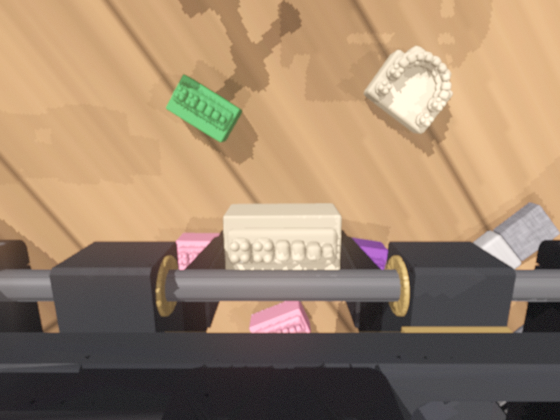

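The wrist view shows the cast level in the grip, far edge at row 205 and teeth at row 250. Its centre is about 9 mm ahead of the TCP along tool x, with the underside about 8 mm beyond the TCP.

```bash
python3 go.py 540.3 103 175 78; python3 -m pendant '[[[0.3,0.03,-0.012,-0.02,-0.05],[0.3,0.07,-0.028,-0.02,-0.1],[0.3,0.11,-0.045,-0.02,-0.2],[0.3,0.15,-0.062,-0.02,-0.3],[0.3,0.2,-0.081,-0.02,-0.35],[0.3,0.24,-0.097,-0.02,-0.4],[0.3,0.28,-0.114,-0.02,-0.4],[0.3,0.32,-0.13,-0.02,-0.4]]]';  python3 go.py 540.3 103 175 78
```

```text
shift [ 0.3459 -0.1413 -0.0121] turn -0.401 t 2.6 at [ 457.8 -261.4  164.1] yaw 55.0 F [ 1.8 -1.2  4.7] op 0.587 q [-0.64  0.41  1.86 -0.    0.86 -0.03]
t: 3.4
eef_pos: [533.2, 78.3, 176.5]
tcp_rot: [-3.141, 0.0, 1.36]
ft_force: [1.1, -1.0, -1.2]
opening: 0.587
shift [0.0257 0.0018 0.0015] turn -0.001 t 3.4 at [533.2  78.3 176.5] yaw 77.9 F [ 1.1 -1.  -1.2] op 0.587 q [ 0.02  0.41  1.81 -0.    0.91  0.23]
```

```bash
python3 -m pendant '[[[0.3,0.0257,0.002,0,0],[0.3,0.0257,0.002,0,0],[0.3,0.0257,0.002,0.02,0],[0.3,0.0257,0.002,0.05,0],[0.3,0.0257,0.002,0.065,0],[0.3,0.0257,0.002,0.065,0],[0.3,0.0257,0.002,0.065,0],[0.3,0.0257,0.002,0.065,0]]]';  python3 go.py 540.3 103 69 78
python3 - <<'E'
from h import *
s=cam('wrist'); cv2.imwrite('pics/w3.png',s['image'])
c=cam('top'); cv2.imwrite('pics/t3.png',cv2.resize(c['image'][160:270,180:320],None,fx=4,fy=4))
print(env.state()['eef_pos'])
E
```

```text
t: 4.2
eef_pos: [541.1, 100.7, 112.6]
tcp_rot: [3.14, -0.0, 1.36]
ft_force: [-0.7, -0.3, -0.7]
opening: 0.587
shift [ 0.002  -0.0013  0.0436] turn -0.002 t 4.2 at [541.1 100.7 112.6] yaw 77.9 F [-0.7 -0.3 -0.7] op 0.587 q [ 0.06  0.51  1.85 -0.    0.78  0.28]
[540.99814566 100.8765554  112.54458098]
```

View pics/w3.png

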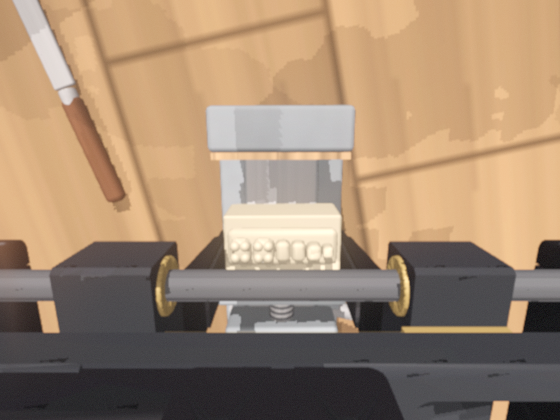

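The wrist view shows the fixed jaw at rows 105-158, columns 207-354, square in the picture. The cast is centred at column 282 over the bed, so I'll lower it.

```bash
python3 -m pendant '[[[0.3,0.002,-0.001,0.02,0],[0.3,0.002,-0.001,0.032,0],[0.3,0.002,-0.001,0.038,0],[0.3,0.002,-0.001,0.041,0],[0.3,0.002,-0.001,0.042,0],[0.3,0.002,-0.001,0.043,0],[0.3,0.002,-0.001,0.043,0],[0.3,0.002,-0.001,0.043,0]]]'; python3 go.py 540.3 103 69 78
```

```text
t: 5.1
eef_pos: [540.2, 103.2, 69.0]
tcp_rot: [3.141, -0.0, 1.36]
ft_force: [0.1, -0.6, -1.3]
opening: 0.589
shift [-0.0002  0.0001 -0.    ] turn -0.002 t 5.1 at [540.2 103.2  69. ] yaw 77.9 F [ 0.1 -0.6 -1.3] op 0.589 q [ 0.07  0.58  1.88 -0.    0.68  0.28]
```

```bash
python3 -m pendant '[[[0.3,0,0,0.0005,0],[0.3,0,0,0.001,0],[0.3,0,0,0.0015,0],[0.3,0,0,0.0015,0],[0.3,0,0,0.0015,0],[0.3,0,0,0.0015,0],[0.3,0,0,0.0015,0],[0.3,0,0,0.0015,0]]]'
```

```text
t: 5.9
eef_pos: [540.1, 103.1, 67.2]
tcp_rot: [3.141, 0.0, 1.36]
ft_force: [-1.9, -0.5, 2.6]
opening: 0.587
```

Touching the bed with about 4 N. Releasing and rising.

```bash
python3 -m pendant '[[[0.75,0,0,0,0],[0.75,0,0,0,0],[0.75,0,0,0,0],[0.75,0,0,-0.02,0],[0.75,0,0,-0.05,0],[0.75,0,0,-0.09,0],[0.75,0,0,-0.13,0],[0.75,0,0,-0.13,0]]]'; python3 -m pendant '[[[0.75,-0.03,0.01,0,0],[0.5,-0.06,0.02,0,0],[0.2,-0.09,0.04,0,0],[0,-0.12,0.06,0,0],[0,-0.12,0.06,0,0],[0,-0.12,0.06,0,0],[0,-0.12,0.06,0,0],[0,-0.12,0.06,0,0]]]'
python3 - <<'E'
from h import *
import pickle
c=cam('wrist'); im=c['image']; cv2.imwrite('pics/w4.png',im); pickle.dump(c,open('w4.pkl','wb'))
print(env.state()['eef_pos']); P=cloud(c); V=np.array([534.,73.2,0]); a=np.radians(78); Rv=np.array([[np.cos(a),-np.sin(a),0],[np.sin(a),np.cos(a),0],[0,0,1]])
Q=(P-V)@Rv; ok=c['range_z']>0
Q[~ok]=999
# profile along vise x, at |y|<5 and z-levels
for x in range(-130,112,4):
    m=(abs(Q[...,0]-x)<2)&(abs(Q[...,1])<6)
    if m.sum()>3: print(x,np.median(Q[m][:,2]).round(0),end='; ')
t=Q[(abs(Q[...,0]-40)<30)&(abs(Q[...,1])<40)&(Q[...,2]>82)&(Q[...,2]<88)]
print('\ncast top',cv2.minAreaRect(t[:,:2].astype(np.float32)) if len(t) else None)
j=Q[(Q[...,0]>70)&(Q[...,0]<110)&(Q[...,2]>87)&(Q[...,2]<93)];print('fixed',cv2.minAreaRect(j[:,:2].astype(np.float32)))
p=Q[(Q[...,1]<-75)&(Q[...,1]>-125)&(Q[...,2]>50)&(Q[...,2]<85)&(Q[...,0]>-100)&(Q[...,0]<10)];print('paddle',len(p),p.min(0) if len(p) else 0,p.max(0) if len(p) else 0, cv2.minAreaRect(p[:,:2].astype(np.float32)) if len(p) else 0)
E
```

```text
t: 6.7
eef_pos: [542.0, 103.4, 201.9]
tcp_rot: [3.134, -0.002, 1.36]
ft_force: [0.2, 0.2, -0.6]
opening: 0.753
t: 7.5
eef_pos: [573.3, -25.8, 197.0]
tcp_rot: [-3.141, 0.0, 1.361]
ft_force: [0.2, -0.2, 0.2]
opening: 0.216
[573.34442474 -25.77947645 197.11538949]
-130 -2.0; -126 -1.0; -122 80.0; -118 80.0; -114 81.0; -110 80.0; -106 81.0; -102 80.0; -98 80.0; -94 81.0; -90 81.0; -86 81.0; -82 81.0; -78 87.0; -74 88.0; -70 88.0; -66 289.0; -62 291.0; -58 289.0; -54 89.0; -50 89.0; -46 89.0; -42 89.0; -38 89.0; -34 87.0; -30 81.0; -26 81.0; -22 81.0; -18 82.0; -14 89.0; -10 89.0; -6 89.0; -2 88.0; 2 89.0; 6 59.0; 10 59.0; 14 59.0; 18 59.0; 22 75.0; 26 84.0; 30 85.0; 34 88.0; 38 92.0; 42 93.0; 46 89.0; 50 87.0; 54 84.0; 62 59.0; 66 59.0; 70 59.0; 74 59.0; 78 59.0; 
cast top ((39.21063232421875, -0.4464874267578125), (56.05616760253906, 34.05524444580078), 89.97317504882812)
fixed ((0.0, 0.0), (0.0, 0.0), 0.0)
paddle 2014 [ -72.63334983 -112.62821717   51.44140736] [-26.65163873 -75.01674951  76.94026764] ((-49.70182418823242, -93.81497955322266), (45.93294906616211, 37.573638916015625), 0.31717637181282043)
```

View pics/w4.png

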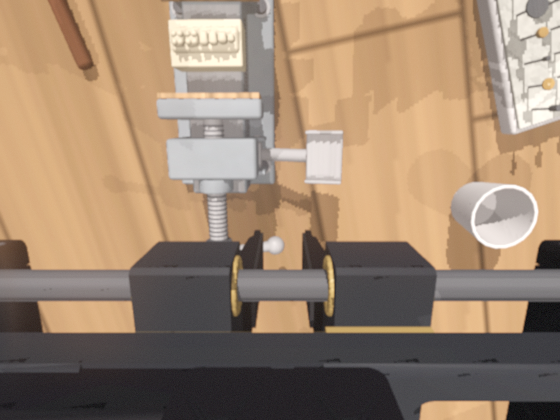

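The wrist view shows the cast standing straight between the jaws at (205,42). The paddle is at (323,156), the jaw face at row 97, and one ball at (274,245). In vise coordinates the cast is at (39.2,-0.4) with no visible turn, the paddle is at (-49.7,-94), and the opening is about 71.5. Next I hover a closed fingertip over the paddle.

```bash
python3 go.py 617.8 10.4 85 78
```

```text
shift [0.0446 0.036  0.1121] turn -0.0 t 7.55 at [573.3 -25.8 197.1] yaw 78.0 F [-0.5 -0.  -0.6] op 0.179 q [-0.16  0.44  1.71 -0.    1.    0.05]
```

```bash
python3 -m pendant '[[[0,0.0446,0.036,0,0],[0,0.0446,0.036,0.02,0],[0,0.0446,0.036,0.05,0],[0,0.0446,0.036,0.08,0],[0,0.0446,0.036,0.1,0],[0,0.0446,0.036,0.112,0],[0,0.0446,0.036,0.112,0],[0,0.0446,0.036,0.112,0]]]';python3 go.py 617.8 10.4 85 78
```

```text
t: 8.35
eef_pos: [618.5, 9.5, 85.9]
tcp_rot: [3.141, -0.0, 1.36]
ft_force: [-0.0, 0.2, 0.2]
opening: 0.001
shift [ 0.0007 -0.0009  0.0009] turn -0.001 t 8.35 at [618.5   9.5  85.9] yaw 77.9 F [-0.   0.2  0.2] op 0.001 q [-0.09  0.63  1.7  -0.    0.81  0.12]
```

```bash
python3 -m pendant '[[[0,0,0,0.01,0],[0,0,0,0.015,0],[0,0,0,0.02,0],[0,0,0,0.024,0],[0,0,0,0.028,0],[0,0,0,0.031,0],[0,0,0,0.033,0],[0,0,0,0.033,0]]]';python3 go.py 617.8 10.4 50 78
```

```text
t: 9.15
eef_pos: [621.6, 8.6, 54.1]
tcp_rot: [3.133, -0.001, 1.36]
ft_force: [6.9, -2.6, 13.4]
opening: 0.006
shift [ 0.0009 -0.0041  0.0041] turn -0.002 t 9.15 at [621.6   8.6  54.1] yaw 77.9 F [ 6.9 -2.6 13.4] op 0.006 q [-0.09  0.67  1.71 -0.    0.74  0.12]
```

```bash
python3 -m pendant '[[[0,0,0.001,0.003,0],[0,0,0.002,0.004,0],[0,0.003,0.002,0.004,0],[0,0.007,0.002,0.004,0],[0,0.011,0.002,0.004,0],[0,0.015,0.002,0.004,0],[0,0.019,0.002,0.004,0],[0,0.02,0.002,0.004,0]]]';python3 - <<'E'
from h import *
s=env.state(); a=np.radians(78); x=np.array([np.cos(a),np.sin(a),0]); print('Fx',s['ft_force']@x,(s['eef_pos']-[534,73.2,0])@x)
c=cam('top'); cv2.imwrite('pics/t5.png',cv2.resize(c['image'][160:270,180:320],None,fx=4,fy=4))
E
```

```text
t: 9.95
eef_pos: [626.7, 28.2, 50.1]
tcp_rot: [3.135, -0.0, 1.36]
ft_force: [2.9, -4.0, 14.0]
opening: 0.004
Fx -3.3266546687221323 -24.739010875167757
```

View pics/t5.png

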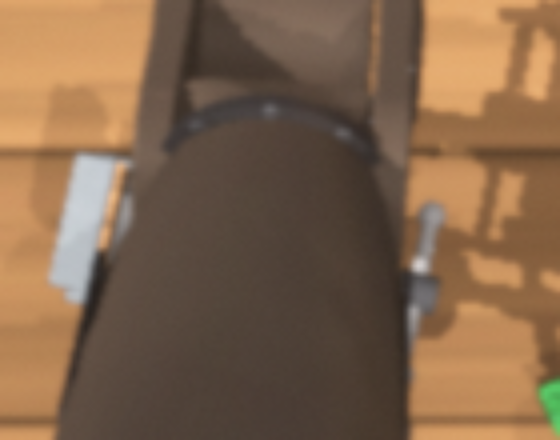

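The arm hides most of the vise, but the T-bar hub has moved from x=291 to 286 px, so the carriage is sliding (drag about 3 N). I'll continue.

```bash
cat > st.py <<'E'
from h import *
s=env.state(); a=np.radians(78); x=np.array([np.cos(a),np.sin(a),0]); y=np.array([-np.sin(a),np.cos(a),0]); p=s['eef_pos']-[534,73.2,0]
print('t',round(s['t'],2),'Fvise',(s['ft_force']@x).round(1),(s['ft_force']@y).round(1),s['ft_force'][2].round(1),'tip',(p@x).round(1),(p@y).round(1),p[2].round(1),'op',round(s['opening'],3))
E
python3 -m pendant '[[[0,0.003,0,0,0],[0,0.006,0,0,0],[0,0.009,0,0,0],[0,0.012,0,0,0],[0,0.014,0,0,0],[0,0.016,0,0,0],[0,0.018,0,0,0],[0,0.018,0,0,0]]]';python3 st.py
```

```text
t: 10.8
eef_pos: [630.5, 45.7, 50.1]
tcp_rot: [3.135, -0.001, 1.36]
ft_force: [4.3, -1.3, 13.6]
opening: 0.002
t 10.8 Fvise -0.4 -4.4 13.6 tip -6.8 -100.1 50.1 op 0.002
```

```bash
python3 -m pendant '[[[0,0.002,0,0,0],[0,0.004,0,0,0],[0,0.005,0,0,0],[0,0.006,0,0,0],[0,0.007,0,0,0],[0,0.008,0,0,0],[0,0.008,0,0,0],[0,0.008,0,0,0]]]';python3 st.py
```

```text
t: 11.6
eef_pos: [631.0, 51.0, 49.6]
tcp_rot: [3.138, 0.003, 1.36]
ft_force: [-0.7, -18.4, 13.1]
opening: 0.002
t 11.6 Fvise -18.1 -3.1 13.1 tip -1.6 -99.5 49.6 op 0.002
```

The jaw is home: 18 N at tip x=-1.6 against -2.2 predicted. I lift straight up so the lever locks there, then back off to look.

```bash
python3 -m pendant '[[[0,0,0,-0.01,0],[0,0,0,-0.02,0],[0,0,0,-0.04,0],[0,0,0,-0.08,0],[0,0,0,-0.12,0],[0,0,0,-0.15,0],[0,0,0,-0.15,0],[0,0,0,-0.15,0]]]';python3 go.py 570 -60 250 78
```

```text
t: 12.4
eef_pos: [629.6, 53.9, 198.2]
tcp_rot: [3.141, -0.0, 1.36]
ft_force: [-0.2, -0.1, -0.2]
opening: 0.005
shift [-0.1238 -0.0344 -0.0519] turn -0.002 t 12.4 at [629.6  53.9 198.2] yaw 77.9 F [-0.2 -0.1 -0.2] op 0.005 q [-0.02  0.52  1.56 -0.    1.06  0.19]
```

```bash
python3 go.py 516 -107 230 78 | cut -c1-50;  python3 -m pendant '[[[0,-0.04,0.015,-0.03,0],[0,-0.08,0.03,-0.03,0],[0,-0.12,0.05,-0.03,0],[0.2,-0.15,0.07,-0.03,0],[0.4,-0.18,0.078,-0.03,0],[0.4,-0.18,0.078,-0.03,0],[0.4,-0.18,0.078,-0.03,0],[0.4,-0.18,0.078,-0.03,0]]]'
python3 - <<'E'
from h import *
import pickle
c=cam('wrist'); im=c['image']; cv2.imwrite('pics/w6.png',im)
P=cloud(c); V=np.array([534.,73.2,0]); a=np.radians(78); Rv=np.array([[np.cos(a),-np.sin(a),0],[np.sin(a),np.cos(a),0],[0,0,1]])
Q=(P-V)@Rv; Q[c['range_z']<=0]=999; pickle.dump((c,Q),open('w6.pkl','wb'))
for x in range(-120,112,4):
    m=(abs(Q[...,0]-x)<2)&(abs(Q[...,1])<6)
    if m.sum()>3: print(x,np.median(Q[m][:,2]).round(0),end='; ')
b=(Q[...,0]<-75)&(Q[...,0]>-125)&(abs(Q[...,1])<75)&(Q[...,2]>25)&(Q[...,2]<145)
q=Q[b]; print()
for y in range(-68,70,6):
    k=q[abs(q[:,1]-y)<3]
    if len(k)>3: print(y,len(k),np.median(k,0).round(1),k[:,2].max().round(1),k[:,0].min().round(1),k[:,0].max().round(1))
p=Q[(Q[...,1]<-75)&(Q[...,1]>-125)&(Q[...,2]>40)&(Q[...,2]<85)&(Q[...,0]>-60)&(Q[...,0]<40)];print('paddle',p.min(0),p.max(0))
E
```

```text
shift [-0.1811 -0.0774 -0.0319] turn -0.002 t 12.4
t: 13.2
eef_pos: [668.0, -137.5, 227.2]
tcp_rot: [-3.14, -0.0, 1.36]
ft_force: [-0.1, 0.8, 0.2]
opening: 0.36
-120 -2.0; -116 -2.0; -112 -1.0; -108 84.0; -104 84.0; -100 85.0; -96 85.0; -92 85.0; -88 84.0; -84 57.0; -80 81.0; -76 81.0; -72 81.0; -68 81.0; -64 81.0; -60 81.0; -56 81.0; -52 81.0; -48 81.0; -44 81.0; -40 81.0; -36 88.0; -32 88.0; -28 87.0; -24 88.0; -20 89.0; -16 89.0; -12 88.0; 
-62 50 [-97.3 -60.1  56.6] 60.5 -102.8 -91.5
-56 131 [-98.3 -56.1  59.8] 63.4 -105.7 -89.6
-50 93 [-97.4 -50.4  60.5] 63.1 -105.7 -88.6
-44 74 [-97.5 -43.9  61. ] 63.7 -102.8 -92.5
-38 80 [-97.5 -38.1  63.1] 66.0 -102.1 -92.6
-32 82 [-97.6 -31.9  65.5] 69.1 -102.2 -92.8
-26 263 [-82.  -26.   55.8] 70.7 -102.2 -75.1
-20 162 [-93.1 -20.   67.3] 72.9 -102.3 -75.2
-14 367 [-94.8 -13.   74.5] 83.0 -110.5 -75.3
-8 484 [-88.8  -8.1  81.4] 86.4 -110.5 -75.1
-2 313 [-90.8  -2.5  84.8] 87.6 -110.5 -75.2
4 182 [-94.1   3.2  84.1] 86.9 -110.5 -75.1
10 97 [-97.5   9.8  82.2] 85.2 -109.6 -79.6
16 124 [-96.8  16.6  83.9] 87.6 -102.6 -75.3
22 132 [-96.   21.6  86.3] 90.9 -102.7 -75.2
28 107 [-97.9  28.   89.1] 92.5 -102.8 -93.3
34 100 [-98.   34.1  91.5] 95.4 -102.8 -93.4
40 130 [-97.9  41.   94.6] 101.2 -103.8 -92.2
46 224 [-98.2  45.7  99.3] 103.8 -106.3 -89.6
52 108 [-98.3  51.  101. ] 103.1 -106.4 -88.8
58 8 [-98.2  56.1  99. ] 100.0 -102.3 -93.3
paddle [ -33.23781665 -112.6261288    49.8673833 ] [ -3.5852492  -75.09900095  76.1198215 ]
```

View pics/w6.png

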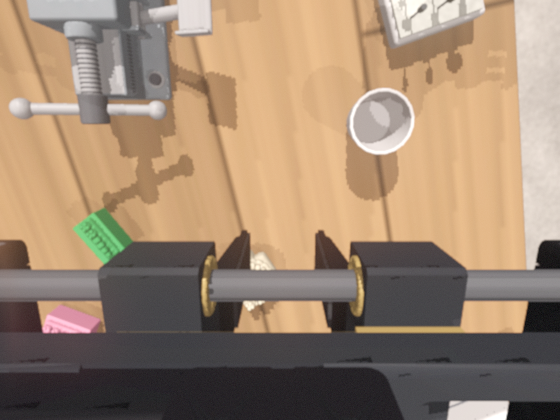

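The wrist view shows ball_a at (20,108), ball_b at (157,110) and the hub at (92,108). The paddle is back up at (193,15). In vise coordinates the T-bar plane is x=-97.7, with ball_a at y≈51, z≈95, so the screw is at about 0.38 rad. My lateral move went the wrong way, harmlessly. Next I go above ball_a with yaw 168°, so that tool x = vise y and tool y = vise x.

```bash
python3 go.py 464 -12 160 168;  python3 -m pendant '[[[0.4,0.02,-0.04,0,-0.14],[0.4,0.03,-0.08,0,-0.28],[0.4,0.04,-0.12,0,-0.42],[0.4,0.05,-0.15,0,-0.56],[0.4,0.06,-0.18,0,-0.7],[0.4,0.07,-0.2,0,-0.84],[0.4,0.08,-0.22,0,-0.98],[0.4,0.08,-0.22,0,-1.12]]]'; python3 go.py 464 -12 160 168
```

```text
shift [ 0.08   -0.2257  0.0678] turn -1.571 t 13.25 at [ 668.1 -137.3  227.6] yaw 78.0 F [ 0.   0.1 -0.2] op 0.383 q [-0.3   0.56  1.39  0.    1.19 -0.09]
t: 14.05
eef_pos: [467.8, -12.0, 228.5]
tcp_rot: [-3.142, -0.0, 2.488]
ft_force: [0.5, -0.8, 0.5]
opening: 0.402
shift [ 0.003  -0.0023  0.0685] turn -0.444 t 14.05 at [467.8 -12.  228.5] yaw 142.6 F [ 0.5 -0.8  0.5] op 0.402 q [-0.17  0.25  1.91  0.    0.98 -1.08]
```

```bash
python3 -m pendant '[[[0.4,0.002,-0.002,0.01,-0.14],[0.4,0.002,-0.002,0.03,-0.28],[0.4,0.002,-0.002,0.05,-0.42],[0.4,0.002,-0.002,0.06,-0.444],[0.4,0.002,-0.002,0.068,-0.444],[0.4,0.002,-0.002,0.068,-0.444],[0.4,0.002,-0.002,0.068,-0.444],[0.4,0.002,-0.002,0.068,-0.444]]]'; python3 go.py 464 -12 79 168; python3 st.py
python3 - <<'E'
from h import *
c=cam('wrist'); cv2.imwrite('pics/w7.png',c['image'])
P=cloud(c); V=np.array([534.,73.2,0]); a=np.radians(78); Rv=np.array([[np.cos(a),-np.sin(a),0],[np.sin(a),np.cos(a),0],[0,0,1]])
Q=(P-V)@Rv; Q[c['range_z']<=0]=999
k=Q[(abs(Q[...,0]+98)<14)&(abs(Q[...,1]-51)<14)&(Q[...,2]>80)&(Q[...,2]<125)]
print(len(k), k.min(0) if len(k) else 0,k.max(0) if len(k) else 0)
E
```

```text
t: 14.85
eef_pos: [467.4, -14.5, 160.8]
tcp_rot: [-3.142, 0.001, 2.923]
ft_force: [0.3, 0.1, 0.5]
opening: 0.397
shift [0.004  0.0017 0.0818] turn -0.009 t 14.85 at [467.4 -14.5 160.8] yaw 167.5 F [0.3 0.1 0.5] op 0.397 q [-0.17  0.34  2.   -0.    0.8  -1.52]
t 14.85 Fvise 0.1 -0.3 0.5 tip -99.6 46.9 160.8 op 0.397
553 [-106.2999065    37.07147215   90.81159403] [-88.88592046  59.50266475 104.12508808]
```

View pics/w7.png

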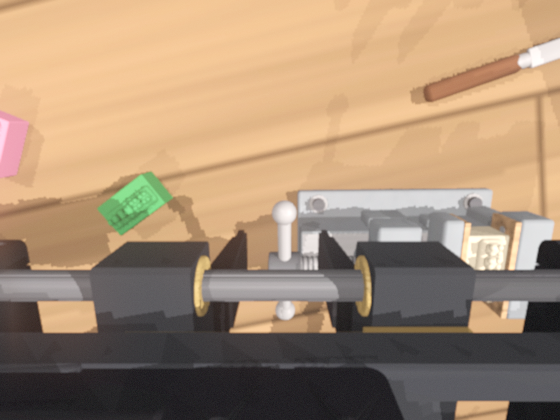

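The wrist view shows ball_a at (284,213) midway between the fingers, and the cast snug between the cork faces at (487,250). Ball centre (-97.6, 50.5, 95). Going down to pinch it.

```bash
python3 -m pendant '[[[0.4,0.004,0.002,0.03,-0.009],[0.4,0.004,0.002,0.06,-0.009],[0.4,0.004,0.002,0.075,-0.009],[0.4,0.004,0.002,0.081,-0.009],[0.4,0.004,0.002,0.081,-0.009],[0.1,0.004,0.002,0.081,-0.009],[0.1,0.004,0.002,0.081,-0.009],[0.1,0.004,0.002,0.081,-0.009]]]'; python3 -m pendant '[[[0.1,0,0,0,0],[0.1,0,0,0,0],[0.1,0,0,0,0],[0.1,0,0,0,0],[0.1,0,0,0,0],[0.1,0,0,0,0],[0.1,0,0,0,0],[0.1,0,0,0,0]]]';python3 st.py
python3 - <<'E'
import numpy as np
t0=0.38
for t in np.arange(0.38,3.5,0.15): print(round(t,2),'dx',round(55*(np.cos(t)-np.cos(t0)),1),'dz',round(-55*(np.sin(t)-np.sin(t0)),1))
E
```

```text
t: 15.7
eef_pos: [464.0, -11.8, 79.9]
tcp_rot: [-3.142, 0.001, 2.933]
ft_force: [-0.9, -2.2, -0.2]
opening: 0.205
t: 16.5
eef_pos: [463.8, -12.4, 79.7]
tcp_rot: [-3.141, 0.001, 2.933]
ft_force: [-3.5, -8.1, 3.4]
opening: 0.171
t 16.5 Fvise -8.7 1.7 3.4 tip -98.3 50.9 79.7 op 0.171
0.38 dx 0.0 dz -0.0
0.53 dx -3.6 dz -7.4
0.68 dx -8.3 dz -14.2
0.83 dx -14.0 dz -20.2
0.98 dx -20.4 dz -25.3
1.13 dx -27.6 dz -29.3
1.28 dx -35.3 dz -32.3
1.43 dx -43.4 dz -34.1
1.58 dx -51.6 dz -34.6
1.73 dx -59.8 dz -33.9
1.88 dx -67.8 dz -32.0
2.03 dx -75.5 dz -28.9
2.18 dx -82.5 dz -24.7
2.33 dx -88.9 dz -19.5
2.48 dx -94.5 dz -13.4
2.63 dx -99.0 dz -6.5
2.78 dx -102.5 dz 0.9
2.93 dx -104.8 dz 8.8
3.08 dx -106.0 dz 17.0
3.23 dx -105.9 dz 25.3
3.38 dx -104.5 dz 33.4
```

```bash
python3 -m pendant '[[[0.1,-0.0036,-0.0005,-0.0074,0],[0.1,-0.0083,-0.0005,-0.0142,0],[0.1,-0.014,-0.0005,-0.0202,0],[0.1,-0.0204,-0.0005,-0.0253,0],[0.1,-0.0276,-0.0005,-0.0293,0],[0.1,-0.0276,-0.0005,-0.0293,0],[0.1,-0.0276,-0.0005,-0.0293,0],[0.1,-0.0276,-0.0005,-0.0293,0]]]';python3 st.py
```

```text
t: 17.3
eef_pos: [491.5, -18.0, 109.1]
tcp_rot: [3.142, 0.003, 2.933]
ft_force: [0.3, -0.2, 4.7]
opening: 0.17
t 17.3 Fvise -0.2 -0.3 4.7 tip -98.1 22.6 109.1 op 0.17
```

```bash
python3 -m pendant '[[[0.1,-0.0077,0,-0.003,0],[0.1,-0.0158,0,-0.0048,0],[0.1,-0.024,0,-0.0053,0],[0.1,-0.0322,0,-0.0046,0],[0.1,-0.0402,0,-0.0027,0],[0.1,-0.0479,0,0.0004,0],[0.1,-0.0549,0,0.0046,0],[0.1,-0.0613,0,0.0098,0]]]';python3 st.py
```

```text
t: 18.1
eef_pos: [551.2, -30.8, 98.2]
tcp_rot: [-3.142, 0.0, 2.933]
ft_force: [0.0, 1.0, -0.0]
opening: 0.098
t 18.1 Fvise 1.0 0.2 -0.0 tip -98.1 -38.5 98.2 op 0.098
```

The opening fell to 0.098, so the ball has slipped out. I'll open, rise and look.

```bash
python3 -m pendant '[[[0.4,0,0,0,0],[0.4,0,0,0,0],[0.4,0,0,-0.01,0],[0.4,0,0,-0.03,0],[0.4,0,0,-0.06,0],[0.4,-0.01,0,-0.08,0],[0.4,-0.03,0,-0.08,0],[0.4,-0.05,0,-0.08,0]]]'
cat > bar.py <<'E'
from h import *
import sys
c=cam('wrist'); cv2.imwrite(sys.argv[1],c['image'])
P=cloud(c); V=np.array([534.,73.2,0]); a=np.radians(78); Rv=np.array([[np.cos(a),-np.sin(a),0],[np.sin(a),np.cos(a),0],[0,0,1]])
Q=(P-V)@Rv; Q[c['range_z']<=0]=999
q=Q[(abs(Q[...,0]+98)<11)&(abs(Q[...,1])<70)&(Q[...,2]>15)&(Q[...,2]<145)]
for y in range(-68,70,4):
    k=q[abs(q[:,1]-y)<2]
    if len(k)>3: print(y,len(k),'x',np.median(k[:,0]).round(1),'z',np.median(k[:,2]).round(1),k[:,2].max().round(1))
E
python3 bar.py pics/w8.png; python3 st.py
```

```text
t: 18.9
eef_pos: [600.1, -41.0, 180.9]
tcp_rot: [-3.142, 0.003, 2.933]
ft_force: [-0.8, 0.4, -0.3]
opening: 0.399
-20 10 x -96.7 z 23.0 24.5
-16 71 x -96.7 z 25.0 28.7
-12 178 x -97.6 z 77.0 81.9
-8 167 x -98.3 z 83.6 86.3
-4 161 x -97.6 z 85.4 92.6
0 259 x -97.5 z 94.1 132.6
4 277 x -97.5 z 132.1 136.9
8 262 x -97.5 z 134.1 138.2
12 184 x -97.0 z 134.9 138.2
16 93 x -97.0 z 132.9 136.1
t 18.95 Fvise -1.0 0.8 -0.2 tip -98.2 -90.9 180.3 op 0.404
```

View pics/w8.png

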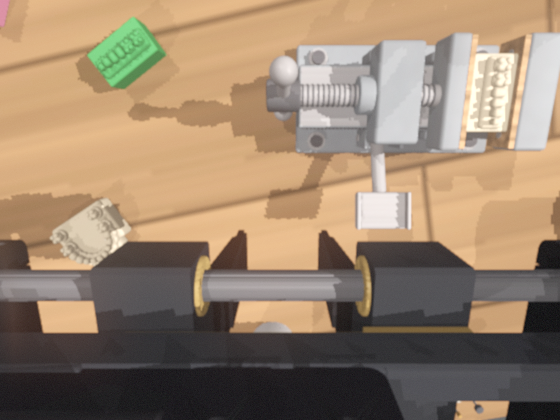

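The wrist view shows ball_a at (284,72), nearly on top: y≈10, z≈129, screw ≈1.39 rad. It stayed there when the pinch slipped. The cast is well seated between the cork faces at (490,92). I'll push the ball over with closed fingers instead of pinching it.

```bash
python3 -m pendant '[[[0.2,0.04,0,0,0],[0,0.08,0,0,0],[0,0.127,0,0,0],[0,0.127,0,0.01,0],[0,0.127,0,0.04,0],[0,0.127,0,0.062,0],[0,0.127,0,0.062,0],[0,0.127,0,0.062,0]]]'; python3 st.py
```

```text
t: 19.75
eef_pos: [475.3, -14.6, 117.3]
tcp_rot: [-3.141, -0.0, 2.933]
ft_force: [0.3, 0.2, 0.8]
opening: 0.005
t 19.75 Fvise 0.3 -0.2 0.8 tip -98.1 39.1 117.3 op 0.005
```

```bash
python3 -m pendant '[[[0,-0.007,0,0,0],[0,-0.013,0,0,0],[0,-0.019,0,0,0],[0,-0.025,0,0,0],[0,-0.031,0,-0.001,0],[0,-0.037,0,-0.002,0],[0,-0.043,0,-0.003,0],[0,-0.049,0,-0.003,0]]]'; python3 st.py;  python3 -m pendant '[[[0,0.005,0,0,0],[0,0.005,0,-0.015,0],[0,0.005,0,-0.035,0],[0,-0.005,0,-0.035,0],[0,-0.027,0,-0.035,0],[0,-0.027,0,-0.035,0],[0,-0.027,0,-0.02,0],[0,-0.027,0,-0.015,0]]]'; python3 st.py
```

```text
t: 20.55
eef_pos: [520.7, -24.1, 118.9]
tcp_rot: [-3.142, -0.007, 2.933]
ft_force: [-11.3, 4.1, -9.8]
opening: 0.002
t 20.55 Fvise 1.6 11.9 -9.8 tip -97.9 -7.2 118.9 op 0.002
t: 21.35
eef_pos: [549.0, -30.3, 133.4]
tcp_rot: [-3.141, -0.001, 2.933]
ft_force: [-0.8, 0.4, -0.4]
opening: 0.006
t 21.35 Fvise 0.2 0.9 -0.4 tip -98.1 -36.2 133.4 op 0.006
```

```bash
python3 -m pendant '[[[0,0.008,0,0,0],[0,0.004,0,0.005,0],[0,-0.0025,0,0.01,0],[0,-0.008,0,0.0165,0],[0,-0.0125,0,0.0235,0],[0,-0.016,0,0.031,0],[0,-0.018,0,0.039,0],[0,-0.019,0,0.047,0]]]'; python3 st.py
```

```text
t: 22.15
eef_pos: [572.1, -34.9, 89.8]
tcp_rot: [3.141, 0.01, 2.933]
ft_force: [7.4, -0.3, 10.6]
opening: 0.005
t 22.15 Fvise 1.3 -7.3 10.6 tip -97.8 -59.7 89.8 op 0.005
```

```bash
python3 -m pendant '[[[0,0.003,0,0.006,0],[0,0.005,0,0.012,0],[0,0.007,0,0.018,0],[0,0.009,0,0.024,0],[0,0.012,0,0.03,0],[0,0.015,0,0.036,0],[0,0.018,0,0.041,0],[0,0.018,0,0.041,0]]]'; python3 st.py
```

```text
t: 22.95
eef_pos: [553.1, -30.9, 47.7]
tcp_rot: [3.141, 0.007, 2.933]
ft_force: [6.9, 0.6, 3.2]
opening: 0.005
t 22.95 Fvise 2.0 -6.6 3.2 tip -97.8 -40.4 47.7 op 0.005
```

```bash
python3 -m pendant '[[[0,0,0,-0.02,0],[0,0,0,-0.06,0],[0,0,0,-0.1,0],[0,0,0,-0.13,0],[0,-0.02,0,-0.13,0],[0,-0.05,0,-0.13,0],[0,-0.05,0,-0.13,0],[0,-0.05,0,-0.13,0]]]'; python3 bar.py pics/w9.png; python3 st.py
```

```text
t: 23.75
eef_pos: [599.2, -40.9, 176.4]
tcp_rot: [-3.141, -0.0, 2.933]
ft_force: [-0.8, 0.6, -0.1]
opening: 0.003
-44 43 x -95.9 z 36.7 40.5
-40 84 x -95.0 z 40.0 42.3
-36 75 x -95.9 z 40.2 43.4
-32 78 x -95.1 z 43.3 48.6
-28 44 x -95.1 z 49.5 52.8
-24 55 x -95.2 z 53.0 56.8
-20 56 x -95.2 z 57.7 61.1
-16 61 x -95.3 z 62.1 66.1
-12 159 x -96.9 z 78.9 83.6
-8 147 x -97.7 z 83.3 86.8
-4 171 x -97.7 z 85.2 87.4
0 173 x -97.7 z 85.9 88.1
4 156 x -97.3 z 85.1 88.7
8 167 x -97.0 z 86.2 93.1
12 123 x -96.3 z 93.1 98.2
16 103 x -95.0 z 98.5 103.9
20 104 x -95.0 z 103.1 107.4
24 112 x -95.4 z 107.5 112.1
28 189 x -95.2 z 116.4 122.8
32 224 x -95.3 z 121.0 124.5
36 197 x -95.3 z 122.4 124.8
40 148 x -95.6 z 121.4 124.3
44 33 x -95.3 z 119.2 121.2
t 23.8 Fvise -0.3 -0.3 0.5 tip -98.0 -87.0 176.4 op 0.001
```

Ball_b is now at y≈36.5, z≈116, so the screw is at about 3.99 rad, 3.6 rad turned so far. I'll push ball_b over the top as well for margin.

```bash
python3 -m pendant '[[[0,0.05,0.002,0,0],[0,0.1,0.002,0,0],[0,0.15,0.002,0,0],[0,0.15,0.002,0.02,0],[0,0.15,0.002,0.05,0],[0,0.15,0.002,0.07,0],[0,0.15,0.002,0.07,0],[0,0.15,0.002,0.07,0]]]'; python3 st.py; python3 -m pendant '[[[0,-0.008,0,0,0],[0,-0.014,0,-0.002,0],[0,-0.02,0,-0.006,0],[0,-0.027,0,-0.01,0],[0,-0.034,0,-0.013,0],[0,-0.041,0,-0.015,0],[0,-0.048,0,-0.015,0],[0,-0.055,0,-0.015,0]]]'; python3 st.py
```

```text
t: 24.6
eef_pos: [452.8, -7.8, 107.1]
tcp_rot: [-3.141, -0.0, 2.933]
ft_force: [-0.0, -0.3, 1.1]
opening: 0.005
t 24.6 Fvise -0.3 -0.0 1.1 tip -96.1 62.6 107.1 op 0.005
t: 25.4
eef_pos: [506.4, -19.2, 122.9]
tcp_rot: [-3.142, -0.001, 2.933]
ft_force: [-6.6, 2.4, 4.8]
opening: 0.005
t 25.4 Fvise 1.0 7.0 4.8 tip -96.1 7.8 122.9 op 0.005
```

```bash
python3 -m pendant '[[[0,0.01,0,0,0],[0,0.015,0,-0.03,0],[0,0.015,0,-0.07,0],[0,-0.02,0,-0.085,0],[0,-0.06,0,-0.085,0],[0,-0.1,0,-0.085,0],[0,-0.12,0.03,-0.085,0],[0,-0.12,0.05,-0.085,0]]]'; python3 bar.py pics/w10.png; python3 st.py
python3 - <<'E'
from h import *
c=cam('wrist')
P=cloud(c); V=np.array([534.,73.2,0]); a=np.radians(78); Rv=np.array([[np.cos(a),-np.sin(a),0],[np.sin(a),np.cos(a),0],[0,0,1]])
Q=(P-V)@Rv; Q[c['range_z']<=0]=999
for x in range(-30,110,3):
    m=(abs(Q[...,0]-x)<1.5)&(abs(Q[...,1])<6)
    if m.sum()>3: print(x,np.median(Q[m][:,2]).round(0),end='; ')
p=Q[(Q[...,1]<-75)&(Q[...,1]>-125)&(Q[...,2]>40)&(Q[...,2]<85)&(Q[...,0]>-60)&(Q[...,0]<40)];print('paddle',len(p),p.min(0) if len(p) else 0,p.max(0) if len(p) else 0)
E
```

```text
t: 26.2
eef_pos: [636.6, 5.0, 206.8]
tcp_rot: [3.141, 0.002, 2.932]
ft_force: [-1.4, 1.1, -0.4]
opening: 0.003
-20 107 x -94.4 z 131.6 135.6
-16 155 x -93.7 z 134.0 136.9
-12 216 x -93.5 z 133.9 137.7
-8 177 x -91.9 z 132.5 136.9
-4 75 x -90.7 z 96.6 133.0
0 47 x -90.8 z 86.4 98.5
4 105 x -95.6 z 84.6 87.1
8 101 x -97.5 z 82.4 84.8
12 24 x -97.0 z 79.2 80.5
t 26.25 Fvise 1.8 0.4 -1.0 tip -42.8 -113.1 206.8 op 0.004
-30 87.0; -27 89.0; -24 89.0; -21 89.0; -18 89.0; -15 89.0; -12 89.0; -9 88.0; -6 89.0; -3 89.0; 0 89.0; 3 87.0; 6 81.0; 9 81.0; 12 81.0; 15 81.0; 18 81.0; 21 81.0; 24 82.0; 27 88.0; 30 89.0; 33 89.0; 36 89.0; 39 88.0; 42 88.0; 45 85.0; 48 85.0; 51 85.0; 54 88.0; 57 91.0; 60 93.0; 63 93.0; 66 89.0; 69 88.0; 72 85.0; 75 85.0; 78 89.0; 81 88.0; 84 89.0; 87 89.0; 90 89.0; 93 88.0; 96 89.0; 99 89.0; 102 89.0; 105 88.0; paddle 1778 [ -35.95827407 -111.46829833   50.09962123] [  9.04119844 -75.03506264  76.24300117]
```

View pics/w10.png

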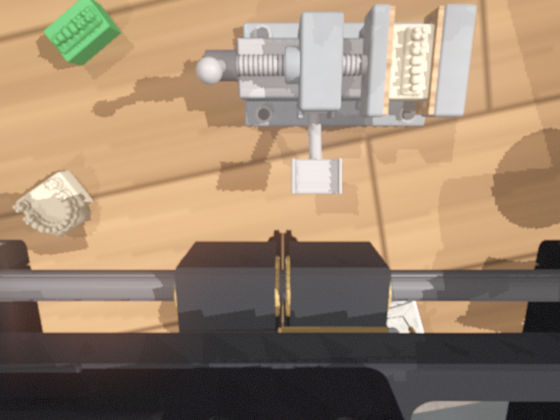

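The wrist view shows the cast (410,62) squarely between both cork faces, the lever up at (317,177), and ball_b just past the top at (209,70). The gripper is clear of everything, so I'm handing in.

```bash
python3 -c "
from cell import env
print(env.job_done())"
```

```text
the job is handed in; nothing more can be done
None
```

The quadrant cast is clamped in the vise, teeth up, and I handed the job in at about 26 s of the 72 s allowed.

**What I did**
- **Placing:** I stood the cast in the middle of the bed, long sides to the jaws. It measured 39 mm along the vise's x and within 1 mm of its centre line, square to the jaws. Then I let go of it.
- **Sliding the jaw:** I pressed the lever down and slid the jaw home until it met 18 N, then let the lever up. This also carried the cast up against the fixed jaw.
- **Turning the T-bar:** I turned it clockwise from about 0.38 to about 4.9 rad, roughly 0.7 of a turn.

**Last checks:** The final wrist picture shows the cast upright and square between both cork faces, and the lever up. The gripper was clear, with no contact force. Nothing else was touched.

**What went wrong or is less certain**
- I gripped the cast about 9 mm off centre and corrected for it when placing.
- One sideways move went the wrong way, through free air.
- My pinch on ball_a slipped near the top, so I finished the turn by pushing the balls with closed fingers.
- I did not measure the clamping force. That it is tight rests on the screw having turned about 4.5 rad after the jaw was home, where 2 rad should be enough.

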